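Clip the blue tether hook onto its table loop

TASK

Get the examination table ready for the next patient: take the loose blue-handled snap hook and press its gate straight onto the near leg of the steel loop on the blue plate until the leg is inside and the gate snaps shut. Then give it a gentle tug straight back, about 12 N held for half a second, to prove that it holds, and let go of it lying flat on the table, still clipped. Never push or pull the loop with more than 20 N, and leave the red hook and everything else alone.

Things in the scene. Friction and masses are not known exactly. Their poses are not given: they have to be found in the camera images.
- clip_blue: Loose snap hook, 0.17 kg, lying flat. Origin: under the centre of its grip, on the table; x points from the grip to the hook's mouth, z up. Grip: blue block 46 long (x), 20 wide (y), 30 high, to be pinched across its width; a small wire eye sticks out 14 behind it. Ahead of it a flat C of 9 mm steel bar, centre line 5 above the table, reaches to x = 78; it is 41 wide.
- mouth_blue (a point): Centre of the blue hook's mouth, at hook frame x = 66.5, y = 3, z = 5. The mouth opens to +x between the gate's hinge side (y = +12) and the nose lip (inner edge at y = -5, lip bar at x = 65 to 78). Aim the leg at hook frame y = 0 to +3. The 5 mm brass gate crosses the mouth here, behind the lip; hinged at y = +12, 21 long, it swings only inwards.
- bowl_blue (a point): Where the centre of a leg lies when fully home in the closed end of the blue hook: hook frame x = 41, y = 0, z = 5. An orange anti-rattle pad, sprung towards the mouth, meets the leg at x = 47 with 6 N and yields 1.2 N per mm. The gate snaps shut only when the leg's centre is pressed in to about x = 41 to 45; pulled back, the captured leg bears on the shut gate at x = 60.
- gate_blue (a joint): Angle of the blue hook's gate, rad: 0 shut (sprung shut, also at the start), about 1.2 when a leg is passing its tip, 1.4 at its stop. Opening it with the leg takes a push of roughly 7 to 13 N; a second rise of 6 to 13 N comes from the pad just before the snap. Press on through it: backing out half way lets the gate bite on the leg and the force shoots up.
- anchor_blue: Blue plate fixed on the table, 110 by 36, 2 thick (a flat marking, no obstacle), carrying the steel loop. Origin: on the table, at the foot of the loop's near leg at rest; x points from the near leg to the far leg, which is the direction in which to press the hook on (the near leg is the one on the robot's side); z up.
- leg_blue (a point): Point on the centre line of the near leg of the blue plate's loop, 5 above the table (the height of the hook's bar). The loop is a closed upright staple of 8 mm round steel bar: near leg here, far leg 60 mm further along the plate's x, top bar with its upper side 44 above the table.
- loop_blue (a joint): How far the blue plate's loop has slid on its rubber mount along the plate's x from rest, m: positive when pushed away, negative when tugged back; it springs back, 4 N per mm, stops at 8 mm either way.
- clip_red: Another snap hook, the same but with a red grip, already clipped on the red plate's loop with its gate shut; leave it alone. Origin and axes as for the blue hook.
- anchor_red: Red plate with a loop, the same as the blue one; not to be used. Origin and axes as for the blue plate. The two plates may stand either way round, left or right.
- spray: Clear spray bottle with green label, 60 across, 170 high; bystander. Origin: centre of its underside.
- swab_jar: Glass swab jar, 70 across, 90 high; bystander. Origin: centre of its underside.
- dish: Steel bowl, 120 across, 45 high; bystander. Origin: centre of its underside.
- basket: Yellow-green open basket, 160 by 110 by 60 high; bystander. Origin: centre of its underside.
- pen_mug: White mug, 72 across, 90 high; bystander. Origin: centre of its underside.
- slide_box: White slide box, 90 by 140 by 35 high; bystander. Origin: centre of its underside.
- spatula: Spatula, 180 long, lying flat; bystander. Origin near its middle.
Mind the look-alikes: they are no part of the job. Leave any purple look-alike of the anchor_blue alone. Leave any purple or turquoise look-alike of the clip_blue alone.

How it is judged:
On the way, in this order (a step that is already met when the one before it is completed fails the run):
1. the loop's leg pushes the blue hook's gate open (value of joint gate_blue above 0.5 rad and contact force between clip_blue and anchor_blue above 2 N), for 0.02 s.
2. the leg is inside the hook and the gate has snapped shut behind it (x of leg_blue in the frame of clip_blue between 0.034 and 0.064 m and y of leg_blue in the frame of clip_blue between -0.013 and 0.013 m and value of joint gate_blue below 0.1 rad), for 0.1 s.
3. the clipped hook is tugged back with 8 N or more for 0.3 s (the loop is drawn back 2 mm), the gate still shut (all of step 2 and value of joint loop_blue below -0.002 m), for 0.3 s.
At the end, for the whole second after the job is handed in: The near leg of the blue loop is inside the blue hook (leg at x 34 to 64 mm and y within 13 mm in the hook's frame), its gate is shut (under 0.1 rad), and the hook lies flat on the table (origin under 6 mm high, tilt under 0.12 rad), released and at rest (all of step 2 and height (world z) of clip_blue below 0.006 m and angle between clip_blue's own z axis and vertical below 0.12 rad and linear speed of clip_blue below 0.02 m/s); the robot touches nothing.
It fails at once if the blue loop is pushed or tugged with more than 20 N (it shifts more than 5 mm on its mount) (value of joint loop_blue above 0.005 m or value of joint loop_blue below -0.005 m).
It fails at once if the hook is wrenched on the blue loop: all their contact forces, pinching included, add up to more than 45 N (contact force between clip_blue and anchor_blue above 45 N).
It fails at once if the red hook is moved by more than 15 mm (distance of clip_red from where it was at the start of the episode above 0.015 m).
It fails at once if a bystander is moved by more than 20 mm (distance of any of spray, swab_jar, dish, basket, pen_mug, slide_box, spatula from where it was at the start of the episode above 0.02 m).
It also fails if it takes over 72 s, if anything falls off the work surface, if the arm or the gripper's body presses on something with over 40 N, if the wrist force passes 120 N, or if a joint passes its speed limit or range.

ROBOT

A 6-joint arm with a two-finger parallel gripper is mounted at the origin on the work surface. World frame = base frame: x ahead of the robot, y to its left, z up, the work surface at z = 0. Lengths are in m, angles in rad, forces in N, time in s.
With the tool pointing down it reaches from about 0.25 to 0.725 m from the base axis. Payload 4 kg.
Tool frame: the origin (TCP) lies midway between the tips of the shut fingers; the grasp point (between the pads) lies bot.tcp_to_grasp behind it (bot.tcp_to_grasp is the distance from the TCP to the grasp point, in m); z points along the fingers, y is the line along which they close (so a half turn about z gives the same grasp; the last joint's range is limited). The gripper opens to 85 mm and grips with 20 to 120 N. Pads are 22 mm wide; open, the fingers measure 114 mm over their backs; the gripper's body (76 mm by 85 mm) begins 54 mm behind the grasp point. The pads swing forward as they close: fully open they stand 13 mm farther back than shut.
Start: joints at [1.178, 0.241, 0.005, 1.335, 0, 1.571], TCP at [0.191, 0.462, 0.192] pointing down, gripper open.
Joint ranges: [-2.72, 2.72], [-1.05, 1.87], [-1.09, 1.28], [-1.99, 2.15], [-1.42, 1.44], [-3.14, 3.14]. Speed limits (rad/s): [2.79, 2.79, 3.14, 3.14, 3.14, 3.14].

INTERFACE

Orientations are given as a unit quaternion [x, y, z, w].
In Python, from workcell import readout, camera, bot gives the robot as it stands. The module is installed in compiled form; this text tells all that it offers.
- The arm moves only by the tool jog_arm, never from a script. Its argument "motion" is a list of rows, each an object of numbers: "x", "y", "z": the shift along the tool's x, y, z in mm; "spin": the turn about the tool's z in degrees; "fingers": the closure, from -1 (fully open) to 1 (shut). A call has 1 to 8 rows; each row is the pose to reach, as a shift and turn from the pose commanded when the call began, along the tool's axes at that moment; what a row does not reach only later rows make up. A row lasts 1/8 s, in which the tool goes at most 62.5 mm and 10.7 degrees, less where a joint would pass 70% of its speed; a pose out of reach is approached as far as the arm can. A call with a gripper value outside its range is refused whole. The fingers move at their own pace and stop on an object; the grip force is fixed at half the most. Time passes only in rows, so rows that repeat a pose let the fingers close. It gives the time, the measured TCP pose, the force, the opening and the grip force at its end, in the units of the state.
- readout.get_obs(): the state, without advancing time (a new reading comes with each control period).
- camera(name): name is "scene" or "top"; returns a dict with "pixels" (400x640x3 uint8, red, green, blue), "K" (3x3 intrinsics, pixels), "dist" ([k1, k2, p1, p2, k3] as OpenCV has them; the pictures are not rectified), "rvec" (rotation vector, rad) and "tvec" (3), from world to camera coordinates, as OpenCV has them. Camera axes: x right, y down, z forward; pixel columns grow to the right and rows downward; lengths in m; the calibration is good to about 2 mm. A picture is of the moment at which its call begins. There is no depth.
- bot.job_done(): hands the job in; it is judged then, once.
The state is a dict: "clock": time; "joint_pos": joint angles; "joint_vel": joint speeds; "tau": joint torques, N m; "eef_pos": TCP position; "tool_rot": TCP orientation; "ft_force": force on the tool from outside, world axes, zero at the start; "ft_torque": the same for the moment, N m; "grip_width": finger opening in m; "grasp_force": force on a finger pad.
Only numpy, scipy, OpenCV 4.12 (cv2) and the standard library are available. Lean on these libraries where they do the work, as an engineer would, in place of code of your own. Each camera call takes 0.05 s, during which the arm holds its last target. There are 200 camera calls.

## Working session

There is one attempt and no reset: what is moved stays moved. The work goes in short steps, Python scripts to look and compute and a tool call to move; the robot and the scene stay as the last step left them, time stands still between calls to the robot, and variables do not carry over. Pictures are saved under pics/ and viewed, at most 10 in all, crops included, and the job is handed in when it is done.

Besides the shell and the picture viewer there is one more tool, called after "Emit:" by a JSON object that holds its "op" and its "data". jog_arm: Moves the arm, as the interface text tells. Its arguments: {"type":"object","properties":{"motion":{"type":"array"}},"required":["motion"]}

```bash
mkdir -p pics
cat > h.py <<'E'
import numpy as np, cv2
from workcell import readout, camera, bot
def px2w(c,uv,z):
    R,_=cv2.Rodrigues(np.array(c["rvec"],float)); t=np.array(c["tvec"],float).ravel()
    n=cv2.undistortPoints(np.array(uv,float).reshape(-1,1,2),np.array(c["K"]),np.array(c["dist"])).reshape(-1,2)
    o=-R.T@t; d=np.c_[n,np.ones(len(n))]@R
    return o+d*((z-o[2])/d[:,2])[:,None]
def w2px(c,p):
    return cv2.projectPoints(np.array(p,float).reshape(-1,3),np.array(c["rvec"],float),np.array(c["tvec"],float),np.array(c["K"]),np.array(c["dist"]))[0].reshape(-1,2)
def save(c,name,box=None,s=1):
    im=c["pixels"][:,:,::-1]
    if box: im=im[box[1]:box[3],box[0]:box[2]]
    cv2.imwrite("pics/"+name,cv2.resize(im,None,fx=s,fy=s,interpolation=cv2.INTER_CUBIC))
E
python3 - <<'E'
from h import *
import pickle
for n in("top","scene"):
    c=camera(n); pickle.dump(c,open(n+".pkl","wb")); save(c,n+"0.png")
    R,_=cv2.Rodrigues(np.array(c["rvec"],float)); print(n,-R.T@np.array(c["tvec"]).ravel())
o=readout.get_obs(); print(o["clock"],o["eef_pos"],o["tool_rot"],o["grip_width"],bot.tcp_to_grasp)
E
```

```text
top [0.45394507 0.01579135 1.4787745 ]
scene [1.10860407 0.40105293 1.02992477]
0.1 [0.19115343 0.46134025 0.19151511] [ 1.95154134e-01  9.80772153e-01 -9.02825590e-04 -1.78518794e-04] 0.08530224114219008 0.0187
```

View pics/top0.png

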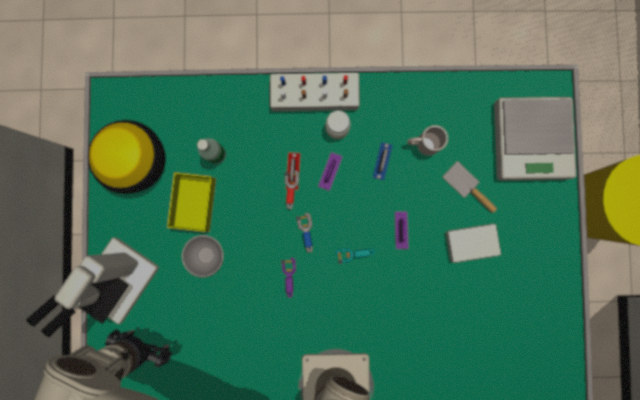

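View pics/scene0.png

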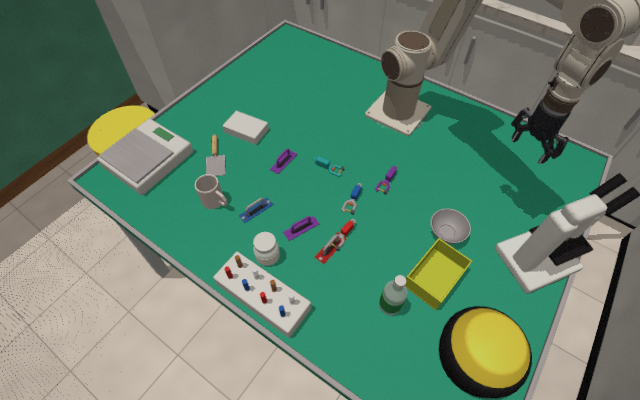

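Candidates in the top view:
- **Hooks:** blue (307,237), purple (289,278), turquoise (355,255), red and already clipped (292,170).
- **Plates:** blue (382,160), purple (330,171) and (402,230), red (292,180).

By the description I choose the blue hook at (307,237) and the blue plate at (382,160). A close crop will check both.

Run:
```python
from h import *
import pickle
c=pickle.load(open("top.pkl","rb")); d=pickle.load(open("scene.pkl","rb"))
def crop(c,b,s):
    im=c["pixels"][b[1]:b[3],b[0]:b[2],::-1]; return cv2.resize(im,None,fx=s,fy=s,interpolation=cv2.INTER_CUBIC)
a=crop(c,(285,205,335,255),8);b=crop(c,(360,135,410,185),8)
cv2.imwrite("pics/c1.png",np.hstack([a,b]))
a=crop(d,(325,170,375,220),8);b=crop(d,(230,185,280,235),8)
cv2.imwrite("pics/c2.png",np.hstack([a,b]))
```

```text
(no output)
```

View pics/c1.png

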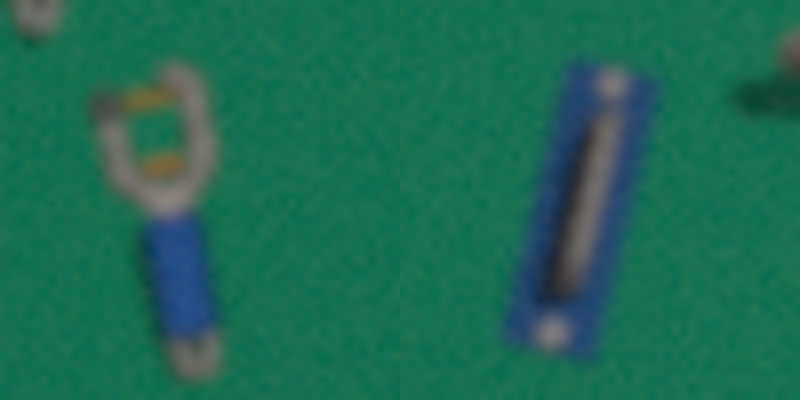

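View pics/c2.png

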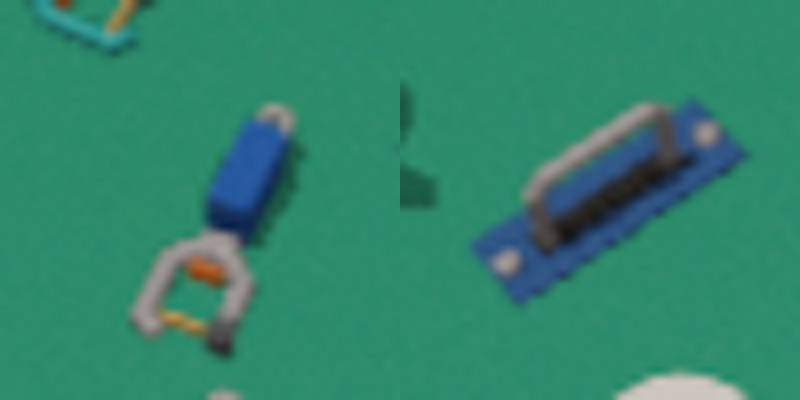

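The crops show the blue hook's dark hinge on its left (y+), at crop (105,105), and the gate across the mouth, so its x points up in the image. The blue plate has its near end at crop (550,330). Next I fit both poses from the blue masks in the two views.

```bash
cat > fit.py <<'E'
from h import *
from scipy.optimize import minimize
def alpha(c,box,hull):
    im=c["pixels"][box[1]:box[3],box[0]:box[2]].astype(float)
    bl=np.clip((im[:,:,2]-im[:,:,1])/60+.5,0,1)   # green table: B<G ; blue: B>>G
    m=(bl>.65).astype(np.uint8)
    n,l,s,ct=cv2.connectedComponentsWithStats(m)
    if n<2: return m.astype(float)
    if hull:
        pts=cv2.findNonZero(m); out=np.zeros_like(m); cv2.fillConvexPoly(out,cv2.convexHull(pts),1); return out.astype(float)
    k=1+np.argmax(s[1:,4]); return (l==k).astype(float)
def render(c,box,P):
    S=8; uv=(w2px(c,P)-np.array(box[:2])+.5)*S-.5
    out=np.zeros(((box[3]-box[1])*S,(box[2]-box[0])*S),np.uint8)
    cv2.fillConvexPoly(out,cv2.convexHull(np.round(uv*16).astype(np.int32)),255,shift=4)
    return cv2.resize(out,(box[2]-box[0],box[3]-box[1]),interpolation=cv2.INTER_AREA)/255.
def fit(views,corners,x0,hull):
    A=[(c,b,cv2.GaussianBlur(alpha(c,b,hull),(0,0),1.)) for c,b in views]
    def f(p,A=A):
        s,co=np.sin(p[2]),np.cos(p[2]); P=corners.copy()
        P[:,0]=p[0]/1000+co*corners[:,0]-s*corners[:,1]; P[:,1]=p[1]/1000+s*corners[:,0]+co*corners[:,1]
        return sum(((cv2.GaussianBlur(render(c,b,P),(0,0),1.)-a)**2).sum() for c,b,a in A)
    x0=np.array(x0,float); sim=np.vstack([x0]+[x0+d for d in np.diag([8,8,.1])])
    r=minimize(f,x0,method="Nelder-Mead",options=dict(initial_simplex=sim,xatol=.02,fatol=1e-4))
    return r.x[:2],np.degrees(r.x[2]),r.fun
import itertools
GRIP=np.array(list(itertools.product([-.023,.023],[-.01,.01],[0,.03])))
PLATE=np.array(list(itertools.product([-.055,.055],[-.018,.018],[.002])))
E
python3 - <<'E'
from fit import *
import pickle
c=pickle.load(open("top.pkl","rb")); d=pickle.load(open("scene.pkl","rb"))
def cr(b,u): return [(b[0]+(x+.5)/8-.5,b[1]+(y+.5)/8-.5) for x,y in u]
hb,pb=(285,205,335,255),(360,135,410,185); hs,ps=(325,170,375,220),(230,185,280,235)
g=px2w(c,cr(hb,[(180,278)]),.03)[0]*1000; p=px2w(c,cr(pb,[(582,210)]) and cr(pb,[(182,210)]),.002)[0]*1000
print(g,p)
for v in([(c,hb)],[(d,hs)],[(c,hb),(d,hs)]): print("grip",fit(v,GRIP,[g[0],g[1],.15],False))
for v in([(c,pb)],[(d,ps)],[(c,pb),(d,ps)]): print("plate",fit(v,PLATE,[p[0],p[1],-.24],True))
# loop: hand-read points
print("top bar z40 ends, top view",px2w(c,cr(pb,[(172,285),(210,115)]),.04)*1000)
print("leg feet scene",px2w(d,cr(ps,[(275,158),(148,243)]),.002)*1000, "bar ends",px2w(d,cr(ps,[(258,108),(135,185)]),.04)*1000)
print("bolts top",px2w(c,cr(pb,[(151,332),(212,82)]),.003)*1000,"scene",px2w(d,cr(ps,[(306,133),(106,263)]),.003)*1000)
print("hook mouth gate hinge top",px2w(c,cr(hb,[(105,105),(180,75)]),.007)*1000)
E
```

```text
[430.76096804  76.28497501  30.        ] [ 661.36325145 -150.79909995    2.        ]
grip (array([431.12005797,  76.8173026 ]), np.float64(10.207180590142967), np.float64(0.5454750192564826))
grip (array([430.9344518 ,  75.34675787]), np.float64(13.184385064227993), np.float64(4.473932764541489))
grip (array([431.3088062 ,  76.23181253]), np.float64(12.123820852303833), np.float64(6.248048119854776))
plate (array([ 661.32776126, -150.19037055]), np.float64(-15.00402866386125), np.float64(1.8317324466149083))
plate (array([ 663.8288125 , -150.12283266]), np.float64(-15.364578302613369), np.float64(3.1871982556553835))
plate (array([ 662.30157866, -150.33236027]), np.float64(-14.97376278522909), np.float64(6.81952399532001))
top bar z40 ends, top view [[ 628.57000041 -142.25689684   40.        ]
 [ 690.82622916 -157.52667692   40.        ]]
leg feet scene [[ 632.96450481 -141.26985721    2.        ]
 [ 692.92006809 -156.16601286    2.        ]] bar ends [[ 636.21690191 -141.70534918   40.        ]
 [ 691.18917254 -157.01784722   40.        ]]
bolts top [[ 615.53132071 -138.0926588     3.        ]
 [ 709.38882831 -163.02116359    3.        ]] scene [[ 616.87195983 -138.35118952    3.        ]
 [ 709.85976798 -162.92468849    3.        ]]
hook mouth gate hinge top [[494.7245606  104.24344636   7.        ]
 [505.43408516  76.30685911   7.        ]]
```

Emit:
{"op": "jog_arm", "data": {"motion": [{"x": -46, "y": -33, "z": 0, "spin": -8}, {"x": -92, "y": -66, "z": 0, "spin": -16}, {"x": -138, "y": -99, "z": 10, "spin": -24}, {"x": -184, "y": -132, "z": 30, "spin": -33.5}, {"x": -230, "y": -165, "z": 50, "spin": -33.5}, {"x": -276, "y": -198, "z": 75, "spin": -33.5}, {"x": -322, "y": -231, "z": 100, "spin": -33.5}, {"x": -369, "y": -264, "z": 120, "spin": -33.5}]}}

```text
validation failed for argument at $.mo...
```

Emit:
{"op": "jog_arm", "data": {"motion": [{"x": 0, "y": 0, "z": 0, "fingers": -0.2}, {"x": 0, "y": 0, "z": 0, "fingers": -0.2}]}}

```text
validation failed for argument at $.mo...
```

Run:
```python
from fit import *
from scipy.spatial.transform import Rotation as Ro
o=readout.get_obs(); M=Ro.from_quat(o["tool_rot"]).as_matrix(); print(o["eef_pos"]*1000 if hasattr(o["eef_pos"],'shape') else o["eef_pos"],M.round(3),o["grip_width"],o["ft_force"])
print("tool shift to grip", M.T@(np.array([.4312,.0763,.004])-np.array(o["eef_pos"]))*1000)
c=camera("top"); d=camera("scene")
a=d["pixels"][150:230,315:395,::-1]; b=c["pixels"][195:275,270:350,::-1]
cv2.imwrite("pics/c3.png",cv2.resize(np.hstack([b,a]),None,fx=5,fy=5,interpolation=cv2.INTER_CUBIC))
```

```text
[191.15343243 461.34025    191.51511258] [[-0.924  0.383 -0.001]
 [ 0.383  0.924 -0.002]
 [-0.    -0.002 -1.   ]] 0.08530224114219008 [-0.03490765 -0.00281015 -0.78675329]
tool shift to grip [-369.15659782 -263.47527548  188.00120121]
```

View pics/c3.png

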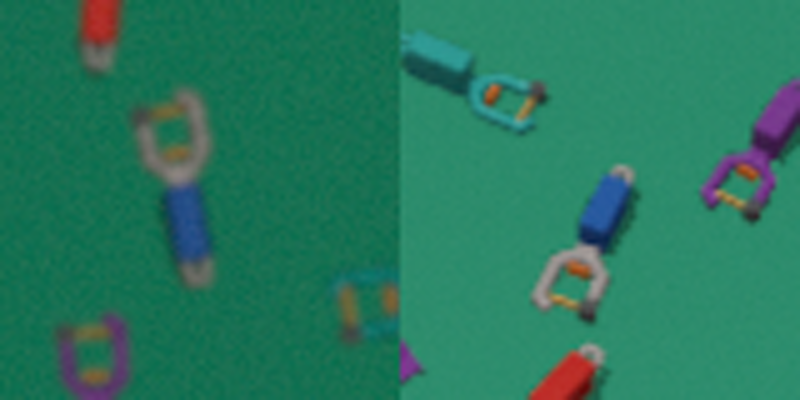

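Both moves were refused, so the arm has not moved: the crop shows the blue hook still lying free. Probably every row must contain every key.

Emit:
{"op": "jog_arm", "data": {"motion": [{"x": -46, "y": -33, "z": 0, "spin": -8, "fingers": -1}, {"x": -92, "y": -66, "z": 0, "spin": -16, "fingers": -1}, {"x": -138, "y": -99, "z": 10, "spin": -24, "fingers": -1}, {"x": -184, "y": -132, "z": 30, "spin": -33.5, "fingers": -1}, {"x": -230, "y": -165, "z": 50, "spin": -33.5, "fingers": -0.2}, {"x": -276, "y": -198, "z": 75, "spin": -33.5, "fingers": -0.2}, {"x": -322, "y": -231, "z": 100, "spin": -33.5, "fingers": -0.2}, {"x": -369, "y": -264, "z": 120, "spin": -33.5, "fingers": -0.2}]}}

```text
clock: 1.2
eef_pos: [0.4317, 0.0751, 0.0715]
tool_rot: [-0.096, 0.995, 0.0, -0.0]
ft_force: [1.0, 0.5, -0.9]
grip_width: 0.051
grasp_force: 0.0
```

Emit:
{"op": "jog_arm", "data": {"motion": [{"x": 0, "y": 1, "z": 30, "spin": 0, "fingers": -0.2}, {"x": 0, "y": 1, "z": 55, "spin": 0, "fingers": -0.2}, {"x": 0, "y": 1, "z": 67, "spin": 0, "fingers": -0.2}, {"x": 0, "y": 1, "z": 67, "spin": 0, "fingers": -0.2}, {"x": 0, "y": 1, "z": 67, "spin": 0, "fingers": 1}, {"x": 0, "y": 1, "z": 67, "spin": 0, "fingers": 1}, {"x": 0, "y": 1, "z": 67, "spin": 0, "fingers": 1}, {"x": 0, "y": 1, "z": 67, "spin": 0, "fingers": 1}]}}

```text
clock: 2.2
eef_pos: [0.4313, 0.0779, 0.0057]
tool_rot: [-0.096, 0.995, 0.0, 0.0]
ft_force: [-0.7, -0.1, 0.3]
grip_width: 0.0003
grasp_force: 0.0
```

Run:
```python
from fit import *
o=readout.get_obs(); print(o["grip_width"],o["eef_pos"])
c=camera("top"); d=camera("scene")
print(w2px(c,o["eef_pos"]),w2px(d,o["eef_pos"]))
a=d["pixels"][130:230,305:405,::-1]; b=c["pixels"][185:285,265:365,::-1]
cv2.imwrite("pics/c4.png",cv2.resize(np.hstack([b,a]),None,fx=4,fy=4,interpolation=cv2.INTER_CUBIC))
```

```text
0.0003254427302832015 [0.43127286 0.07789023 0.00565453]
[[306.85981735 239.01000731]] [[355.86402958 193.95653381]]
```

View pics/c4.png

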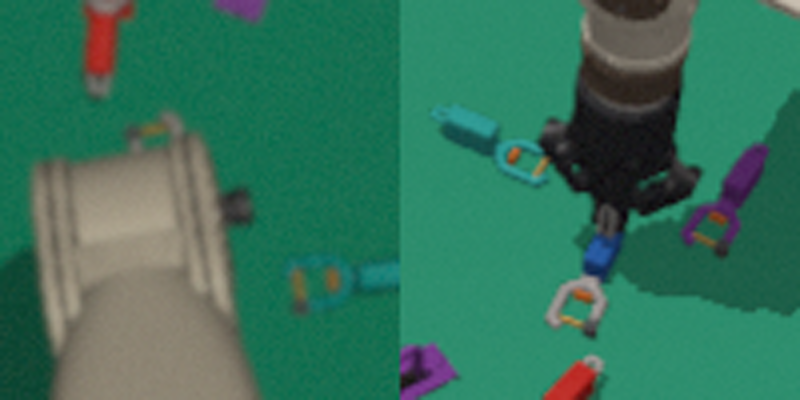

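The crop shows the fingers shut at about (605,225) with the hook apparently unmoved. I compare old and new masks numerically to find out whether the fingers are above or behind the block.

Run:
```python
from fit import *
import pickle
d0=pickle.load(open("scene.pkl","rb")); d=camera("scene")
def asc(im):
    im=im.astype(int)
    for r in im:
        print("".join("B" if p[2]>p[1]+25 else "." if p[1]>p[0]+25 and p[1]>p[2]+12 else "o" if p[0]>p[2]+40 else "#" if p.max()<70 else "+" if p.max()<120 else "W" for p in r))
A=d0["pixels"][175:216,335:375];B=d["pixels"][175:216,335:375]
asc(np.hstack([A,B]))
R=np.array(readout.get_obs()["eef_pos"])
for z in(.0057,.03,.04): print(z,w2px(d,[R[0],R[1],z])-[335,175])
print(w2px(d,[R[0]-.03,R[1]-.006,.0057])-[335,175])
```

```text
.+WWW++..................................+WWW++.....##################..########
....+.......................................+........#################.#########
.....................................................###########################
..........................................................######################
..........................................................######################
...........................................................#####################
...........................................................#################....
...........................................................###+####..######.....
.......................WW.................................##+##+###...##........
......................WWWWW...............................##+##+###.............
....................WBBBWWW...............................##+######.............
....................BBBBBB+................................+######..............
...................WBBBBBB+................................+##+###..............
...................BBBBBBB+....................
[... 1649 characters left out ...]
....
.......WWWooo....WWW...........................WWWooo....WWW....................
.......WWWWooooW++++...........................WWWWooooW++++....................
........W+...+o++++.............................W+...Wo++++.....................
................#+#.....................................###.....................
................###.....................................###.....................
................................................................................
................................................................................
0.0057 [[20.86941199 18.89282159]]
0.03 [[21.49517512 14.43222533]]
0.04 [[21.7583359  12.55507514]]
[[24.15415389 11.9887049 ]]
```

Run:
```python
from fit import *
import pickle
d0=pickle.load(open("scene.pkl","rb"))
p=np.array([.1912,.4613,.1915]); y=np.array([.383,.924,0])
for dz in(0,.013,.043): print(dz,w2px(d0,[p+y*.0425+[0,0,dz],p-y*.0425+[0,0,dz]]))
cv2.imwrite("pics/c5.png",cv2.resize(d0["pixels"][90:180,490:590,::-1],None,fx=6,fy=6,interpolation=cv2.INTER_CUBIC))
o=readout.get_obs(); print(o["joint_pos"],o["ft_force"],o["tau"])
```

```text
0 [[530.578238   173.02708374]
 [507.76174496 153.68021061]]
0.013 [[532.61834058 170.09575789]
 [509.5209789  150.67107028]]
0.043 [[537.46816001 163.11463628]
 [513.69875418 143.51325148]]
[ 1.78535714e-01  3.03177050e-01 -4.51193452e-01  8.16271936e-01
 -1.99604694e-05 -1.33805392e-02] [ 0.52576744 -0.51431348 -0.09252649] [ 1.21619651e-02 -3.42265034e+01  1.92310917e+01 -1.39516615e-03
  2.44612665e-04  4.17428225e-06]
```

View pics/c5.png

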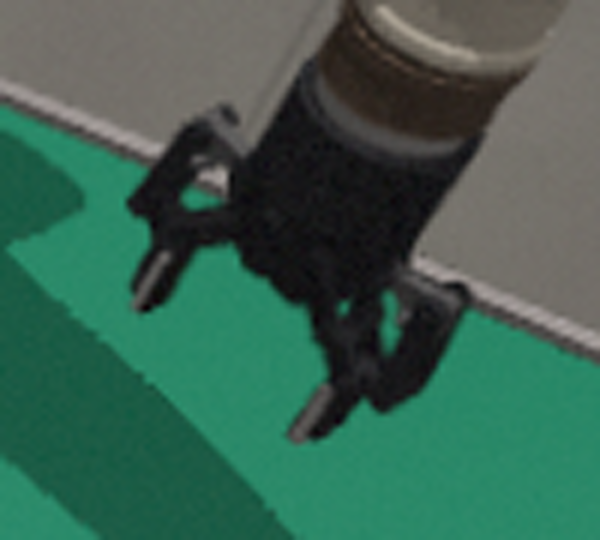

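The tips at start show at (513,141) and (540,163). That matches a TCP about 30 mm above the reported one, so the fingers are effectively about 30 mm shorter than stated. The grip attempt closed just above the block. I open, go about 29 mm lower and grip again.

Emit:
{"op": "jog_arm", "data": {"motion": [{"x": 0, "y": -1, "z": 0, "spin": 0, "fingers": -0.2}, {"x": 0, "y": -1, "z": 0, "spin": 0, "fingers": -0.2}, {"x": 0, "y": -1, "z": 0, "spin": 0, "fingers": -0.2}, {"x": 0, "y": -1, "z": 10, "spin": 0, "fingers": -0.2}, {"x": 0, "y": -1, "z": 20, "spin": 0, "fingers": -0.2}, {"x": 0, "y": -1, "z": 26, "spin": 0, "fingers": -0.2}, {"x": 0, "y": -1, "z": 28, "spin": 0, "fingers": -0.2}, {"x": 0, "y": -1, "z": 28, "spin": 0, "fingers": -0.2}]}}

```text
clock: 3.35
eef_pos: [0.4311, 0.0768, -0.0229]
tool_rot: [-0.096, 0.995, -0.0, -0.0]
ft_force: [-0.4, -0.0, 0.1]
grip_width: 0.0514
grasp_force: 0.0
```

Emit:
{"op": "jog_arm", "data": {"motion": [{"x": 0, "y": 0, "z": 0, "spin": 0, "fingers": 0}, {"x": 0, "y": 0, "z": 0, "spin": 0, "fingers": 0.3}, {"x": 0, "y": 0, "z": 0, "spin": 0, "fingers": 1}, {"x": 0, "y": 0, "z": 0, "spin": 0, "fingers": 1}, {"x": 0, "y": 0, "z": 0, "spin": 0, "fingers": 1}, {"x": 0, "y": 0, "z": 0, "spin": 0, "fingers": 1}]}}

```text
clock: 4.1
eef_pos: [0.4315, 0.0767, -0.0223]
tool_rot: [-0.096, 0.995, -0.0, 0.0]
ft_force: [-1.2, -0.7, 4.8]
grip_width: 0.0183
grasp_force: 59.1
```

Emit:
{"op": "jog_arm", "data": {"motion": [{"x": 0, "y": 0, "z": -20, "spin": 0, "fingers": 1}, {"x": 0, "y": 0, "z": -60, "spin": 0, "fingers": 1}, {"x": -12, "y": -36, "z": -70, "spin": 5, "fingers": 1}, {"x": -24, "y": -72, "z": -70, "spin": 12, "fingers": 1}, {"x": -36, "y": -108, "z": -70, "spin": 19, "fingers": 1}, {"x": -48, "y": -144, "z": -70, "spin": 26, "fingers": 1}, {"x": -60, "y": -180, "z": -70, "spin": 26, "fingers": 1}, {"x": -69.5, "y": -213, "z": -70, "spin": 26, "fingers": 1}]}}

```text
clock: 5.1
eef_pos: [0.54, -0.1201, 0.0463]
tool_rot: [0.131, 0.991, 0.0, -0.001]
ft_force: [-0.4, 0.1, -2.3]
grip_width: 0.0185
grasp_force: 59.0
```

Emit:
{"op": "jog_arm", "data": {"motion": [{"x": 0, "y": 0, "z": 0, "spin": 0, "fingers": 1}, {"x": 0, "y": 0, "z": 0, "spin": 0, "fingers": 1}]}}

```text
clock: 5.35
eef_pos: [0.5389, -0.1186, 0.0463]
tool_rot: [0.131, 0.991, 0.0, -0.001]
ft_force: [0.7, 0.1, -2.4]
grip_width: 0.0185
grasp_force: 59.1
```

Run:
```python
from fit import *
import pickle
c=camera("top");d=camera("scene");pickle.dump((c,d),open("p2.pkl","wb"))
o=readout.get_obs();print(o["eef_pos"],o["tool_rot"],o["ft_force"],o["grip_width"])
print(w2px(c,o["eef_pos"]),w2px(d,o["eef_pos"]))
a=d["pixels"][160:250,225:325,::-1]; b=c["pixels"][130:220,325:425,::-1]
cv2.imwrite("pics/c6.png",cv2.resize(np.vstack([b,a]),None,fx=3.3,fy=3.3,interpolation=cv2.INTER_CUBIC)) if 0 else cv2.imwrite("pics/c6.png",cv2.resize(np.hstack([b,a]),None,fx=4,fy=4,interpolation=cv2.INTER_CUBIC))
```

```text
[ 0.53905702 -0.1180694   0.04674563] [ 1.30080190e-01  9.91503044e-01  2.11063214e-04 -9.02201612e-04] [-0.08669607  0.02563945 -1.59702923] 0.018398053162494807
[[373.61890558 200.82947894]] [[286.82945571 180.02745554]]
```

View pics/c6.png

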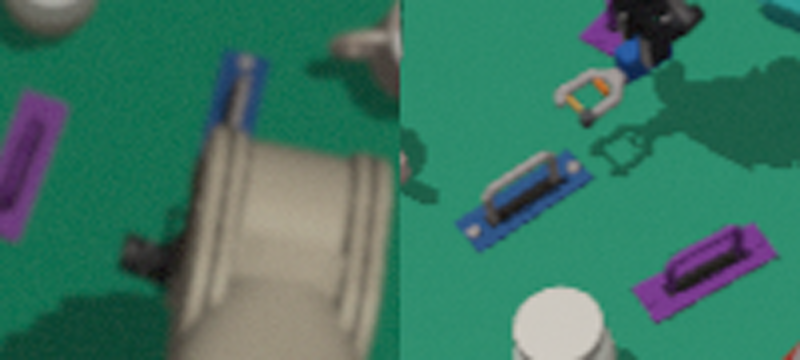

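The left crop is mostly arm. The right crop shows the hook held level: gate from (565,97) to (583,110), dark hinge at (587,115), and the blue loop ahead of it.

Run:
```python
from fit import *
import pickle
c,d=pickle.load(open("p2.pkl","rb"))
yaw=np.radians(-15.0); X=np.array([np.cos(yaw),np.sin(yaw),0]);Y=np.array([-X[1],X[0],0])
o=np.array([.5390,-.1181,.069])
for n,p in dict(hinge=(.0665,.012,.005),gatetip=(.0665,-.009,.005),tip=(.078,-.010,.005),tip2=(.07,.02,.005)).items():
    print(n,(w2px(d,o+p[0]*X+p[1]*Y+[0,0,p[2]])-[225,160])*4+[400,0])
im=d["pixels"][175:196,258:288].astype(int)
for r in im: print("".join("B" if p[2]>p[1]+25 else "o" if p[0]>p[2]+40 else "." if p[1]>p[0]+25 and p[1]>p[2]+12 else "#" if p.max()<70 else "+" if p.max()<120 else "W" for p in r))
for n,p in dict(hinge=(.0665,.012,.005),gatetip=(.0665,-.009,.005),lipfront=(.078,-.0125,.005),pad=(.041,0,.005),left=(.055,.0205,.005),right=(.055,-.0205,.005)).items():
    print(n,w2px(d,o+p[0]*X+p[1]*Y+[0,0,p[2]])-[258,175])
# blue-hook on-table check of same features vs fit origin
```

```text
hinge [[585.31852375 111.62996455]]
gatetip [[569.33420979  94.83493029]]
tip [[556.38911606 101.6572331 ]]
tip2 [[587.75642669 120.46298286]]
.....................BBBBBB++#
....................++BBBBBB++
..............WW...WWWBBBBBBB+
............WWWWWWWWWWW+BBBB++
...........WWWWWoWWWWWW+BB+...
.........WWWW++oooWWWWW++.....
.......WWWWW+...oooWWW+.......
......WWWW+.....+ooWWWW.......
......WWW+.......+oWWWW.......
......WWooo.......WWWW........
......WW+ooo.....WWWW+........
.......+..ooW...WWWW+.........
...........o+++WWW+...........
............++++++............
............++++..............
............+##...............
.............#+...............
..............................
..............................
..............................
..............................
hinge [[13.32963094 12.90749114]]
gatetip [[9.33355245 8.70873257]]
lipfront [[5.62749916 9.9157855 ]]
pad [[17.73438177  6.29452552]]
left [[18.00792747 12.6924657 ]]
right [[10.19444649  4.56144218]]
```

Emit:
{"op": "jog_arm", "data": {"motion": [{"x": 0, "y": -1, "z": 30, "spin": 0, "fingers": 1}, {"x": 0, "y": -1, "z": 55, "spin": 0, "fingers": 1}, {"x": 0, "y": -1, "z": 65, "spin": 0, "fingers": 1}, {"x": 0, "y": -1, "z": 68, "spin": 0, "fingers": 1}, {"x": 0, "y": -1, "z": 68, "spin": 0, "fingers": 1}, {"x": 0, "y": -1, "z": 68, "spin": 0, "fingers": 1}]}}

```text
clock: 6.2
eef_pos: [0.5407, -0.1202, -0.0197]
tool_rot: [0.131, 0.991, -0.0, 0.001]
ft_force: [-0.4, 0.6, -1.6]
grip_width: 0.0184
grasp_force: 59.0
```

Run:
```python
from fit import *
c=camera("top");d=camera("scene")
o=readout.get_obs();print(o["eef_pos"],o["tool_rot"],o["ft_force"],o["grip_width"])
yaw=np.radians(-15.0); X=np.array([np.cos(yaw),np.sin(yaw),0]);Y=np.array([-X[1],X[0],0])
t=np.array(o["eef_pos"]);L=np.array([.6325,-.1423,0]); print("leg in hook",X@(L-t),Y@(L-t))
t[2]=.001
for n,p in dict(hinge=(.0665,.012,.005),gatetip=(.0665,-.009,.005),lipfront=(.078,-.0125,.005),pad=(.041,0,.005)).items(): print(n,w2px(d,t+p[0]*X+p[1]*Y+[0,0,p[2]]))
print("leg",w2px(d,[.6325,-.1423,.005]))
cv2.imwrite("pics/c7.png",cv2.resize(d["pixels"][180:230,235:305,::-1],None,fx=11,fy=11,interpolation=cv2.INTER_CUBIC))
```

```text
[ 0.54052788 -0.12018537 -0.01987495] [ 1.30583326e-01  9.91437009e-01 -6.34440374e-05  8.04578820e-04] [ 0.03508914 -0.04684264 -1.26978713] 0.018160942510185515
leg in hook 0.09456192921553835 0.0024430448392085817
hinge [[272.53558458 200.62558412]]
gatetip [[268.70465616 196.51583698]]
lipfront [[265.16550224 197.69539096]]
pad [[276.73038218 194.1558461 ]]
leg [[263.67792936 203.52962142]]
```

View pics/c7.png

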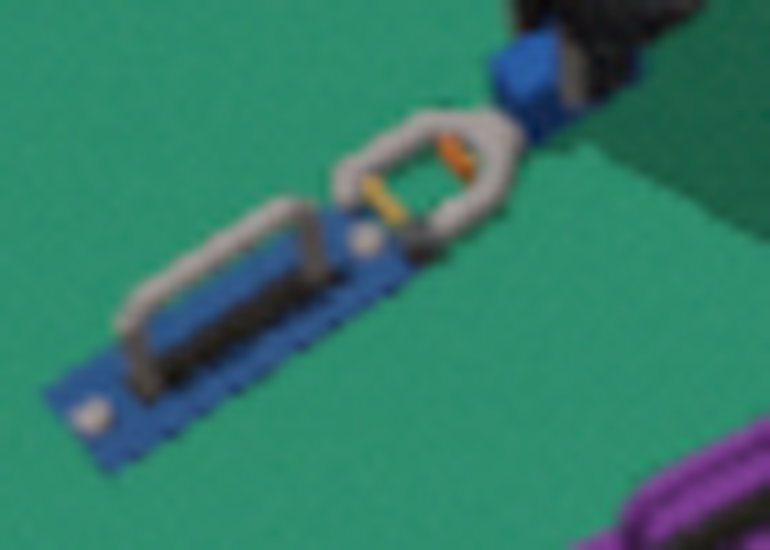

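The crop shows the mouth, gate middle about (383,200), facing the near leg foot at (318,265), in line with the plate. The leg is at about y = +2 in the hook frame. I advance to near contact.

Emit:
{"op": "jog_arm", "data": {"motion": [{"x": -6, "y": 0, "z": 0, "spin": 0, "fingers": 1}, {"x": -12, "y": 0, "z": 0, "spin": 0, "fingers": 1}, {"x": -16, "y": 0, "z": 0, "spin": 0, "fingers": 1}, {"x": -18, "y": 0, "z": 0, "spin": 0, "fingers": 1}, {"x": -18, "y": 0, "z": 0, "spin": 0, "fingers": 1}]}}

```text
clock: 6.92
eef_pos: [0.5572, -0.1247, -0.0208]
tool_rot: [0.131, 0.991, 0.0, -0.0]
ft_force: [-0.9, -0.0, -1.2]
grip_width: 0.0184
grasp_force: 59.0
```

Emit:
{"op": "jog_arm", "data": {"motion": [{"x": -1, "y": 0, "z": 0, "spin": 0, "fingers": 1}, {"x": -2, "y": 0, "z": 0, "spin": 0, "fingers": 1}, {"x": -3, "y": 0, "z": 0, "spin": 0, "fingers": 1}]}}

```text
clock: 7.3
eef_pos: [0.5601, -0.1255, -0.0207]
tool_rot: [0.131, 0.991, -0.0, 0.0]
ft_force: [-0.0, 0.6, -1.2]
grip_width: 0.0185
grasp_force: 59.0
```

Emit:
{"op": "jog_arm", "data": {"motion": [{"x": -1, "y": 0, "z": 0, "spin": 0, "fingers": 1}, {"x": -2, "y": 0, "z": 0, "spin": 0, "fingers": 1}, {"x": -3, "y": 0, "z": 0, "spin": 0, "fingers": 1}]}}

```text
clock: 7.68
eef_pos: [0.5623, -0.126, -0.0208]
tool_rot: [0.131, 0.991, 0.0, -0.001]
ft_force: [-2.1, 0.0, -1.2]
grip_width: 0.0182
grasp_force: 59.2
```

Emit:
{"op": "jog_arm", "data": {"motion": [{"x": -1, "y": 0, "z": 0, "spin": 0, "fingers": 1}, {"x": -2, "y": 0, "z": 0, "spin": 0, "fingers": 1}]}}

```text
clock: 7.92
eef_pos: [0.5634, -0.1264, -0.021]
tool_rot: [0.131, 0.991, 0.0, -0.001]
ft_force: [-6.2, 2.3, 1.1]
grip_width: 0.0186
grasp_force: 59.4
```

Emit:
{"op": "jog_arm", "data": {"motion": [{"x": -1, "y": 0, "z": 0, "spin": 0, "fingers": 1}, {"x": -2, "y": 0, "z": 0, "spin": 0, "fingers": 1}]}}

```text
clock: 8.18
eef_pos: [0.564, -0.1266, -0.0212]
tool_rot: [0.131, 0.991, 0.0, -0.003]
ft_force: [-7.5, 1.4, 3.6]
grip_width: 0.0185
grasp_force: 59.7
```

Emit:
{"op": "jog_arm", "data": {"motion": [{"x": -1, "y": 0, "z": -1, "spin": 0, "fingers": 1}, {"x": -2, "y": 0, "z": -1, "spin": 0, "fingers": 1}]}}

```text
clock: 8.43
eef_pos: [0.5645, -0.1267, -0.0207]
tool_rot: [0.13, 0.991, 0.0, -0.004]
ft_force: [-10.4, 2.4, 2.9]
grip_width: 0.0184
grasp_force: 59.6
```

```bash
cat > st.py <<'E'
from h import *
o=readout.get_obs(); yaw=np.radians(-15.0); X=np.array([np.cos(yaw),np.sin(yaw),0]);Y=np.array([-X[1],X[0],0])
t=np.array(o["eef_pos"]);L=np.array([.6325,-.1423,0]); f=np.array(o["ft_force"]); fx=-f@X
print(o["clock"],"legrest x,y %.1f %.1f"%(1e3*X@(L-t),1e3*Y@(L-t)),"push %.1f lat %.1f z %.1f"%(fx,f@Y,f[2]),"leg x in hook ~%.1f"%(1e3*X@(L-t)+fx/4),"z",t[2],o["grip_width"])
d=camera("scene"); p=t.copy();p[2]=.005;p+=.055*X
u,v=w2px(d,p)[0].astype(int)
for r in d["pixels"][v-11:v+12,u-16:u+16].astype(int): print("".join("B" if p[2]>p[1]+25 else "o" if p[0]>p[2]+40 else "." if p[1]>p[0]+25 and p[1]>p[2]+12 else "#" if p.max()<70 else "+" if p.max()<120 else "W" for p in r))
E
python3 st.py
```

```text
8.425 legrest x,y 69.8 2.5 push 10.7 lat -0.3 z 2.9 leg x in hook ~72.4 z -0.020746680760183614 0.018361177636248505
.......................BBBBBB++#
.......................BBBBBBB+#
.......................+BBBBBB+#
.......................+BBBBB++#
.......................+BBBBBB++
.................WWWW.WW+BBBBBB+
...............WWWWWWWWWW+BBBB++
.............WWWWWooWWWWW+BB++..
............WWWW++ooo+WWW++++...
.........WWWWW++BB+oooWWW+......
........WWW+++BBBB++ooWW+.......
......WWWW+++BBBBWW++oWW+.......
....WWWW+WW+++BBBWWW+WWW+.......
...WWWW++WW++++BBWWWWWW+........
.WWWW++WBB++++o+BWWWWW++........
WWWW++BBBBB+++++++WWW+++........
WW++WBBBBB####++++++B+..........
W+WBBBBB+######++##B+...........
+WBBBBB######++####.............
BBBBB+######BBBB+#..............
BBBB######BBBBBB................
BB+#####+BBBBB+.................
B######BBBBBB+..................
```

Emit:
{"op": "jog_arm", "data": {"motion": [{"x": -0.7, "y": 0, "z": 0, "spin": 0, "fingers": 1}, {"x": -1.4, "y": 0, "z": 0, "spin": 0, "fingers": 1}, {"x": -1.4, "y": 0, "z": 0, "spin": 0, "fingers": 1}]}}

```text
clock: 8.85
eef_pos: [0.5652, -0.1267, -0.0208]
tool_rot: [0.13, 0.991, 0.001, -0.005]
ft_force: [-11.5, 3.0, 3.6]
grip_width: 0.0185
grasp_force: 59.7
```

```bash
python3 st.py
```

```text
8.85 legrest x,y 69.0 2.4 push 11.9 lat -0.1 z 3.6 leg x in hook ~72.0 z -0.020832782027090525 0.0184651957446054
.......................WBBBBB++#
.......................BBBBBB++#
.......................BBBBBB++#
.......................+BBBBB++#
.......................+BBBBB+++
......................WW+BBBBB++
...............WWWWWWWWWW+BBBB++
..............WWWWoWWWWWWWBB++..
............WWWW++oooWWWW++#+...
.........WWWWW++BB+oooWWW+......
........WWW+++BBBBBoooWWW.......
......WWWW+++BBBBWW+ooWW+.......
....WWWWWWW+++BBBWWW+WWW+.......
...WWWW++WW++++BBWWWWWW+........
.WWWW+++B+++++W+BWWWWW++........
WWWW++BBBBB+++++++WWW+++........
WW++WBBBBB##+#+++++++++.........
W+WBBBBB+######++#+++...........
+WBBBBB+#####++###++............
BBBBB+######BBBB+#..............
BBBB######BBBBBB................
BB+#####BBBBBB+.................
B#####+BBBBBB+..................
```

Emit:
{"op": "jog_arm", "data": {"motion": [{"x": -0.7, "y": 0, "z": 0, "spin": 0, "fingers": 1}, {"x": -1.4, "y": 0, "z": 0, "spin": 0, "fingers": 1}, {"x": -1.4, "y": 0, "z": 0, "spin": 0, "fingers": 1}]}}

```text
clock: 9.28
eef_pos: [0.5662, -0.1269, -0.0209]
tool_rot: [0.13, 0.991, 0.001, -0.005]
ft_force: [-12.0, 3.8, 4.8]
grip_width: 0.0183
grasp_force: 59.8
```

```bash
python3 st.py
```

```text
9.275 legrest x,y 68.1 2.3 push 12.5 lat 0.6 z 4.8 leg x in hook ~71.2 z -0.020892038378473532 0.01825373670275995
.......................BBBBBB###
......................WBBBBBB+##
......................+BBBBBB++#
.......................BBBBBB++#
.......................+BBBBB++#
......................WWBBBBBB++
...............WWWWWWWWWWBBBBB++
..............WWWWWWWWWWW+BB++..
............WWWW++oo+WWWW++++...
.........WWWWWW+BBooo+WWW+......
........WWW+++BBBBBoooWW+.......
......WWWW+++BBBBWWWooWW+.......
....WWWWWWW+++BBBWWW+WWW+.......
...WWWW++WW++++BBWWWWWW+........
.WWWW++WB++++++BBBWWWW++........
WWWW++BBBBB++++++WWWW+++........
WW++WBBBBB##+#++++W+++..........
W+WBBBBB+######++++++...........
+WBBBBB+##########+.............
BBBBB+######BBB+##..............
BBBB######BBBBB+................
BB+#####BBBBBB+.................
B#####+BBBBBB+..................
```

Emit:
{"op": "jog_arm", "data": {"motion": [{"x": -0.7, "y": 0, "z": -0.5, "spin": 0, "fingers": 1}, {"x": -1.4, "y": 0, "z": -0.8, "spin": 0, "fingers": 1}, {"x": -2, "y": 0, "z": -0.8, "spin": 0, "fingers": 1}]}}

```text
clock: 9.7
eef_pos: [0.5671, -0.1271, -0.0205]
tool_rot: [0.13, 0.991, 0.001, -0.006]
ft_force: [-13.0, 3.2, 3.9]
grip_width: 0.0184
grasp_force: 59.7
```

Emit:
{"op": "jog_arm", "data": {"motion": [{"x": -0.7, "y": 0, "z": 0, "spin": 0, "fingers": 1}, {"x": -1.4, "y": 0, "z": 0, "spin": 0, "fingers": 1}, {"x": -1.4, "y": 0, "z": 0, "spin": 0, "fingers": 1}]}}

```text
clock: 10.07
eef_pos: [0.5679, -0.1273, -0.0206]
tool_rot: [0.13, 0.991, 0.001, -0.006]
ft_force: [-13.6, 4.4, 4.6]
grip_width: 0.0185
grasp_force: 59.8
```

```bash
python3 st.py|head -1
```

```text
10.075 legrest x,y 66.2 2.3 push 14.3 lat 0.7 z 4.6 leg x in hook ~69.8 z -0.020596666570798207 0.018481025616114755
```

Emit:
{"op": "jog_arm", "data": {"motion": [{"x": -0.3, "y": 0, "z": -0.6, "spin": 0, "fingers": 1}, {"x": -0.8, "y": 0, "z": -1.2, "spin": 0, "fingers": 1}, {"x": -1.2, "y": 0, "z": -1.2, "spin": 0, "fingers": 1}]}}

```text
clock: 10.5
eef_pos: [0.5682, -0.1274, -0.02]
tool_rot: [0.13, 0.991, 0.001, -0.007]
ft_force: [-14.3, 3.8, 2.8]
grip_width: 0.0185
grasp_force: 59.6
```

```bash
python3 st.py
```

```text
10.5 legrest x,y 66.0 2.3 push 14.8 lat 0.0 z 2.8 leg x in hook ~69.7 z -0.019980374440638694 0.018535023200094883
......................WBBBBB++##
......................BBBBBBB+##
......................+BBBBBB+##
......................+BBBBB++##
......................WBBBBBB++#
...............WWWWWWWWWBBBBBB++
..............WWWWWWWWWWWBBB++..
............WWWW+oo+WWWW++B+....
..........WWWW++B+oo+WWW+++.....
........WWW+++BBBBoooWWW+.......
......WWWW++++BBBWWooWWW........
....WWWWWW+++oWBBWWWoWWW........
...WWWW+WW+++ooBBWWWWWW+........
.WWWW++++W+++o+BBWWWWW++........
WWWW++BBBB++++++BWWWW+++........
WW++WBBBB+##+++++WW++++.........
W+WBBBBB+#####+++++++...........
+WBBBBB+##########+.............
BBBBB+#####+BB+###..............
BBBB######BBBBB+................
BBB#####+BBBBB+.................
B######BBBBBB+..................
######BBBBB+....................
```

Run:
```python
from h import *
d=camera("scene"); o=readout.get_obs(); yaw=np.radians(-15.0); X=np.array([np.cos(yaw),np.sin(yaw),0]);Y=np.array([-X[1],X[0],0])
x0,y0,s=248,186,20
a=cv2.resize(d["pixels"][y0:y0+30,x0:x0+40,::-1],None,fx=s,fy=s,interpolation=cv2.INTER_CUBIC)
t=np.array(o["eef_pos"]);t[2]=0.001
f=lambda p:((w2px(d,p)-[x0,y0]+.5)*s-.5).round().astype(int)
L=np.array([.6325,-.1423,0])+.0033*X
pts={"hinge":t+.0665*X+.012*Y+[0,0,.009],"lipin":t+.0715*X-.005*Y+[0,0,.009],"legfoot":L+[0,0,.005],"legtop":L+[0,0,.040]}
for n,p in pts.items():
    q=tuple(f(p)[0]); print(n,q); cv2.circle(a,q,4,(0,0,255),1)
cv2.imwrite("pics/c8.png",a)
```

```text
hinge (np.int64(352), np.int64(383))
lipin (np.int64(265), np.int64(332))
legfoot (np.int64(306), np.int64(371))
legtop (np.int64(281), np.int64(244))
```

View pics/c8.png

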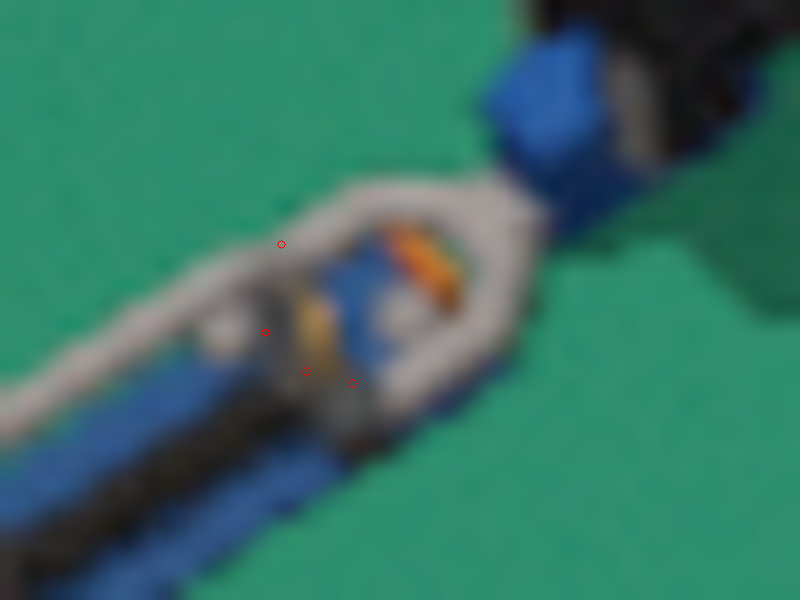

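The crop shows the leg, at (285,330) down to foot (300,385), between the lip at (225,330) and the hinge at (360,420). The brass gate at (315,325) is already swung in about 0.5 rad. Pressing on.

Emit:
{"op": "jog_arm", "data": {"motion": [{"x": -0.7, "y": 0, "z": -0.2, "spin": 0, "fingers": 1}, {"x": -1.4, "y": 0, "z": -0.4, "spin": 0, "fingers": 1}, {"x": -1.4, "y": 0, "z": -0.4, "spin": 0, "fingers": 1}]}}

```text
clock: 10.98
eef_pos: [0.5689, -0.1276, -0.0198]
tool_rot: [0.13, 0.991, 0.001, -0.008]
ft_force: [-14.8, 5.1, 2.4]
grip_width: 0.0186
grasp_force: 59.6
```

```bash
python3 st.py|head -1
```

```text
10.975 legrest x,y 65.3 2.3 push 15.6 lat 1.1 z 2.4 leg x in hook ~69.2 z -0.01984613690945536 0.018604391439477303
```

Emit:
{"op": "jog_arm", "data": {"motion": [{"x": 0, "y": 0.8, "z": -0.2, "spin": 0, "fingers": 1}, {"x": 0, "y": 1.6, "z": -0.4, "spin": 0, "fingers": 1}, {"x": 0, "y": 1.6, "z": -0.4, "spin": 0, "fingers": 1}]}}

```text
clock: 11.4
eef_pos: [0.5691, -0.1267, -0.0199]
tool_rot: [0.131, 0.991, 0.001, -0.008]
ft_force: [-13.7, 3.1, 0.4]
grip_width: 0.0182
grasp_force: 59.2
```

```bash
python3 st.py|head -1
```

```text
11.4 legrest x,y 65.3 1.3 push 14.0 lat -0.6 z 0.4 leg x in hook ~68.8 z -0.01987669112384932 0.01817977542824469
```

Emit:
{"op": "jog_arm", "data": {"motion": [{"x": -0.7, "y": 0.3, "z": 0, "spin": 0, "fingers": 1}, {"x": -1.4, "y": 0.6, "z": 0, "spin": 0, "fingers": 1}, {"x": -2, "y": 0.6, "z": 0, "spin": 0, "fingers": 1}]}}

```text
clock: 11.82
eef_pos: [0.5708, -0.1265, -0.0202]
tool_rot: [0.131, 0.991, 0.001, -0.009]
ft_force: [-14.0, 3.4, -0.4]
grip_width: 0.0184
grasp_force: 59.2
```

```bash
python3 st.py|head -1
```

```text
11.825 legrest x,y 63.7 0.7 push 14.4 lat -0.3 z -0.4 leg x in hook ~67.3 z -0.0201879049583243 0.018357953778917677
```

Force is now level while advancing, so the gate is giving way. I continue.

Emit:
{"op": "jog_arm", "data": {"motion": [{"x": -0.7, "y": 0, "z": 0, "spin": 0, "fingers": 1}, {"x": -1.4, "y": 0, "z": 0, "spin": 0, "fingers": 1}, {"x": -2, "y": 0, "z": 0, "spin": 0, "fingers": 1}]}}

```text
clock: 12.25
eef_pos: [0.572, -0.1262, -0.0204]
tool_rot: [0.13, 0.991, 0.001, -0.009]
ft_force: [-14.2, 4.8, 0.3]
grip_width: 0.0186
grasp_force: 59.3
```

```bash
python3 st.py|head -1
```

```text
12.25 legrest x,y 62.6 0.1 push 15.0 lat 0.9 z 0.3 leg x in hook ~66.3 z -0.020368832255622436 0.018602304926200505
```

Emit:
{"op": "jog_arm", "data": {"motion": [{"x": -0.7, "y": -0.4, "z": 0, "spin": 0, "fingers": 1}, {"x": -1.4, "y": -0.6, "z": 0, "spin": 0, "fingers": 1}, {"x": -2, "y": -0.6, "z": 0, "spin": 0, "fingers": 1}]}}

```text
clock: 12.68
eef_pos: [0.5751, -0.1265, -0.0203]
tool_rot: [0.13, 0.992, 0.002, -0.008]
ft_force: [-11.9, 6.9, -0.3]
grip_width: 0.0183
grasp_force: 59.1
```

```bash
python3 st.py|head -1
```

```text
12.675 legrest x,y 59.6 -0.4 push 13.3 lat 3.6 z -0.3 leg x in hook ~62.9 z -0.02025571099006801 0.01829156091617317
```

Emit:
{"op": "jog_arm", "data": {"motion": [{"x": -0.7, "y": -0.7, "z": 0, "spin": 0, "fingers": 1}, {"x": -1.4, "y": -1.4, "z": 0, "spin": 0, "fingers": 1}, {"x": -2, "y": -1.4, "z": 0, "spin": 0, "fingers": 1}]}}

```text
clock: 13.1
eef_pos: [0.5779, -0.1276, -0.0201]
tool_rot: [0.129, 0.992, 0.003, -0.007]
ft_force: [-10.6, 8.3, -2.6]
grip_width: 0.0181
grasp_force: 59.0
```

```bash
python3 st.py
```

```text
13.1 legrest x,y 56.6 -0.1 push 12.3 lat 5.3 z -2.6 leg x in hook ~59.7 z -0.020115316277751052 0.01809911637287103
......................WBBBBBB+##
......................BBBBBBB+##
......................+BBBBBB+##
......................+BBBBBB+##
......................W+BBBBB++#
................WWWWWWWW+BBBBB++
...........WWWWWWWWWWWWWWBBB++..
..........WWW++W++o+WWWW++B++...
........WWWW++++B+ooWWWW+++.....
......WWWWWWW+++BBoooWWW+.......
.....WWWW+WW+++++++ooWWW+.......
...WWWW+WW++BB+++o+++WWW+.......
..WWW+++WW+BB+++oo+BWWW+++......
WWWW++WBWW++##++o++WWW++........
WWW+WBBBB+#####o+WWWW++.........
W++WBBBBB######++WWW++..........
+WBBBBB+######++++++............
BBBBBB######B++++#+.............
BBBB+######BBBB###..............
BBB#####+BBBBB++................
++#####BBBBBB+..................
#####+BBBBB++...................
####BBBBBB+.....................
```

Emit:
{"op": "jog_arm", "data": {"motion": [{"x": -0.7, "y": -0.4, "z": 0, "spin": 0, "fingers": 1}, {"x": -1.4, "y": -0.8, "z": 0, "spin": 0, "fingers": 1}, {"x": -2, "y": -0.8, "z": 0, "spin": 0, "fingers": 1}, {"x": -2.6, "y": -0.8, "z": 0, "spin": 0, "fingers": 1}]}}

```text
clock: 13.65
eef_pos: [0.5822, -0.1289, -0.0196]
tool_rot: [0.129, 0.992, 0.003, -0.006]
ft_force: [-7.2, 8.2, -2.9]
grip_width: 0.0183
grasp_force: 59.0
```

```bash
python3 st.py|head -1
```

```text
13.65 legrest x,y 52.1 0.1 push 9.1 lat 6.0 z -2.9 leg x in hook ~54.4 z -0.01959738799626811 0.018322001300146603
```

Emit:
{"op": "jog_arm", "data": {"motion": [{"x": -0.7, "y": -0.3, "z": 0, "spin": 0, "fingers": 1}, {"x": -1.4, "y": -0.5, "z": 0, "spin": 0, "fingers": 1}, {"x": -2.1, "y": -0.5, "z": 0, "spin": 0, "fingers": 1}, {"x": -2.8, "y": -0.5, "z": 0.3, "spin": 0, "fingers": 1}]}}

```text
clock: 14.2
eef_pos: [0.5868, -0.1307, -0.019]
tool_rot: [0.129, 0.992, 0.003, -0.004]
ft_force: [-4.4, 7.3, -0.9]
grip_width: 0.0187
grasp_force: 59.1
```

```bash
python3 st.py|head -1
```

```text
14.2 legrest x,y 47.1 0.6 push 6.2 lat 5.9 z -0.9 leg x in hook ~48.6 z -0.018985406271189532 0.01870255739926795
```

Emit:
{"op": "jog_arm", "data": {"motion": [{"x": -0.7, "y": 0, "z": 0.4, "spin": 0, "fingers": 1}, {"x": -1.4, "y": 0, "z": 0.7, "spin": 0, "fingers": 1}, {"x": -2.1, "y": 0, "z": 0.7, "spin": 0, "fingers": 1}, {"x": -2.8, "y": 0, "z": 0.7, "spin": 0, "fingers": 1}]}}

```text
clock: 14.75
eef_pos: [0.59, -0.1314, -0.0192]
tool_rot: [0.129, 0.992, 0.003, -0.003]
ft_force: [-5.5, 7.4, 0.9]
grip_width: 0.0186
grasp_force: 59.3
```

```bash
python3 st.py|head -1
```

```text
14.75 legrest x,y 43.8 0.4 push 7.2 lat 5.7 z 0.9 leg x in hook ~45.6 z -0.019194417291084002 0.018564391917594892
```

Emit:
{"op": "jog_arm", "data": {"motion": [{"x": -0.7, "y": 0, "z": 0, "spin": 0, "fingers": 1}, {"x": -1.4, "y": 0, "z": 0, "spin": 0, "fingers": 1}, {"x": -2.1, "y": 0, "z": 0, "spin": 0, "fingers": 1}]}}

```text
clock: 15.18
eef_pos: [0.5909, -0.1317, -0.0192]
tool_rot: [0.129, 0.992, 0.003, -0.004]
ft_force: [-8.4, 8.2, 2.4]
grip_width: 0.0187
grasp_force: 59.6
```

```bash
python3 st.py|head -1
```

```text
15.175 legrest x,y 43.0 0.5 push 10.2 lat 5.7 z 2.4 leg x in hook ~45.5 z -0.019227561364964257 0.01867131707326154
```

Emit:
{"op": "jog_arm", "data": {"motion": [{"x": -0.7, "y": 0, "z": 0, "spin": 0, "fingers": 1}, {"x": -1.4, "y": 0, "z": -0.3, "spin": 0, "fingers": 1}, {"x": -2.1, "y": 0, "z": -0.3, "spin": 0, "fingers": 1}]}}

```text
clock: 15.6
eef_pos: [0.5922, -0.132, -0.0193]
tool_rot: [0.129, 0.992, 0.003, -0.005]
ft_force: [-7.4, 9.6, 1.0]
grip_width: 0.0181
grasp_force: 59.5
```

```bash
python3 st.py|head -1
```

```text
15.6 legrest x,y 41.6 0.5 push 9.7 lat 7.3 z 1.0 leg x in hook ~44.1 z -0.01934443394642168 0.01814289937902229
```

Emit:
{"op": "jog_arm", "data": {"motion": [{"x": -0.7, "y": 0, "z": 0, "spin": 0, "fingers": 1}, {"x": -1.4, "y": 0, "z": 0, "spin": 0, "fingers": 1}, {"x": -2.1, "y": 0, "z": 0, "spin": 0, "fingers": 1}]}}

```text
clock: 16.02
eef_pos: [0.5938, -0.1329, -0.0195]
tool_rot: [0.129, 0.992, 0.003, -0.005]
ft_force: [-8.9, 7.7, 1.3]
grip_width: 0.0184
grasp_force: 59.4
```

```bash
python3 st.py
```

```text
16.025 legrest x,y 39.8 1.0 push 10.6 lat 5.1 z 1.3 leg x in hook ~42.5 z -0.019505801880914955 0.018424422015822173
......................WBBBBBB+##
......................+BBBBBB+##
.......................BBBBBB++#
......................+BBBBBB++#
................WWW...W+BBBBBB++
...............WWW++WWWW+BBBBBB+
.............WWWW+++WWWWWBBBB++.
...........WWWWW++++WWWWW+BB++..
..........WWWW++++++ooWWW+BB+...
........WWWWW+++BB++oooWWBBBB+..
.......WWWW+++BBBB+++oWWWBBBBB+.
.....WWWW++++BBBB##+++WW+BBBB+..
....WWWWWWWooBB+####+WWW+BBB....
...WWW++WWW+oo+####+WWW++++.....
...W++WB++++ooo###WWWW+++.......
..WW+BBBBB+##oo++WWWW++.........
..++BBBBB+####++++W+++..........
.W+++BBB######++++++............
WBB++++#####+B+###..............
BBB++#####+BBBB+##..............
BBB++#####BBBBB+................
BBB++###BBBBBB+.................
WWBB+#BBBBBB+...................
```

The gate pixels run (11,12) to (14,15) again, the line they made when shut, and the leg is behind them near column 18. So the gate has snapped. I relax and draw back carefully.

Emit:
{"op": "jog_arm", "data": {"motion": [{"x": 1.5, "y": 0.5, "z": 0, "spin": 0, "fingers": 1}, {"x": 3, "y": 1, "z": 0, "spin": 0, "fingers": 1}, {"x": 4.5, "y": 1.5, "z": 0, "spin": 0, "fingers": 1}, {"x": 6, "y": 1.5, "z": 0, "spin": 0, "fingers": 1}]}}

```text
clock: 16.58
eef_pos: [0.5896, -0.1316, -0.0193]
tool_rot: [0.13, 0.992, 0.002, -0.004]
ft_force: [-5.7, 5.1, -1.6]
grip_width: 0.0187
grasp_force: 59.1
```

```bash
python3 st.py
```

```text
16.575 legrest x,y 44.2 0.8 push 6.8 lat 3.5 z -1.6 leg x in hook ~45.9 z -0.01931736656627009 0.01869055959183577
.......................BBBBBB++#
.......................BBBBBB++#
.......................+BBBBB++#
......................+BBBBBB+++
...............WWWW..WWW+BBBBB++
..............WWW++WWWWWW+BBBB++
............WWWW++++WWWWWWBB++..
..........WWWWW++++o+WWWW++++...
.........WWWW++++++oo+WWW+BB+...
.......WWWW++++BBB++ooWWW+BB+...
......WWWW+++BBBB+++ooWW+BBBB+..
....WWWW+WWooBBB#####WWW+BBB+...
...WWWW+WWWWoo+#####WWWW+BB.....
..WWW++WB++++oo###+WWW+++.......
..W++WBBBBB##oo+#+WWW+++........
.WW+BBBBBB####++++WW++..........
.+++BBBB+#####+++++++...........
W+++BBB######B+####+............
BB++++#####+BBB###..............
BB++#####+BBBBB+................
BB++#####BBBBB+.................
BBB+###BBBBBB+..................
BBB+#BBBBBB+....................
```

Emit:
{"op": "jog_arm", "data": {"motion": [{"x": 2, "y": 0.5, "z": 0, "spin": 0, "fingers": 1}, {"x": 4, "y": 1, "z": 0, "spin": 0, "fingers": 1}, {"x": 6, "y": 1, "z": 0, "spin": 0, "fingers": 1}, {"x": 8, "y": 1, "z": 0, "spin": 0, "fingers": 1}]}}

```text
clock: 17.12
eef_pos: [0.587, -0.1314, -0.0171]
tool_rot: [0.131, 0.991, -0.0, 0.001]
ft_force: [0.2, -0.2, -2.0]
grip_width: 0.0183
grasp_force: 59.1
```

```bash
python3 st.py|head -1
```

```text
17.125 legrest x,y 46.7 1.3 push -0.3 lat -0.2 z -2.0 leg x in hook ~46.7 z -0.017140846650793184 0.01834255825534426
```

Emit:
{"op": "jog_arm", "data": {"motion": [{"x": 2, "y": 0, "z": 1, "spin": 0, "fingers": 1}, {"x": 4, "y": 0, "z": 2, "spin": 0, "fingers": 1}, {"x": 6, "y": 0, "z": 3, "spin": 0, "fingers": 1}, {"x": 8, "y": 0, "z": 3, "spin": 0, "fingers": 1}, {"x": 10, "y": 0, "z": 3, "spin": 0, "fingers": 1}]}}

```text
clock: 17.8
eef_pos: [0.5761, -0.1283, -0.0206]
tool_rot: [0.131, 0.991, -0.0, 0.0]
ft_force: [-0.2, 0.7, -0.8]
grip_width: 0.0186
grasp_force: 59.2
```

```bash
python3 st.py
```

```text
17.8 legrest x,y 58.1 1.1 push 0.4 lat 0.6 z -0.8 leg x in hook ~58.2 z -0.020580254534400926 0.018562705130091627
......................WBBBBBB+##
......................WBBBBBB+##
......................+BBBBBB+##
.......................BBBBBB++#
.......................+BBBBB++#
................WWWW.WWWBBBBBBB+
...............WWWWWWWWWWBBBB++.
...........WWW+WWWoWWWWWW+BB++..
..........WWW+++++oo+WWWW+++....
........WWWW++++BBoooWWW++......
......WWWWW+++++BB+oooWW+.......
.....WWWW+W+++++BBBWoWWW+.......
...WWWW+WWWoo++++BBBWWWW+.......
..WWWW++WW++oo++#++WWWW+B+......
WWWW++WBB++#ooo##+WWW+++........
WWW+WBBBBB###o+++WWW+++.........
W++WBBBBB#####+++++++...........
++BBBBB+######+++#++............
BBBBBB######BB+###..............
BBBB+######BBBBB#...............
+BB######BBBBBB.................
+######+BBBBB+..................
+#####BBBBB++...................
```

Still clipped with the gate shut. Now the tug.

Emit:
{"op": "jog_arm", "data": {"motion": [{"x": 1, "y": 0, "z": 0, "spin": 0, "fingers": 1}, {"x": 2, "y": 0, "z": 0, "spin": 0, "fingers": 1}, {"x": 3, "y": 0, "z": 0, "spin": 0, "fingers": 1}, {"x": 4, "y": 0, "z": 0, "spin": 0, "fingers": 1}]}}

```text
clock: 18.35
eef_pos: [0.5733, -0.1275, -0.0204]
tool_rot: [0.131, 0.991, -0.0, 0.001]
ft_force: [2.5, -0.5, -3.5]
grip_width: 0.0186
grasp_force: 59.0
```

```bash
python3 st.py|head -1
```

```text
18.35 legrest x,y 61.0 1.0 push -2.6 lat 0.2 z -3.5 leg x in hook ~60.4 z -0.02039686126744355 0.01860252570681098
```

Emit:
{"op": "jog_arm", "data": {"motion": [{"x": 1.3, "y": 0, "z": 0, "spin": 0, "fingers": 1}, {"x": 2.6, "y": 0, "z": 0.3, "spin": 0, "fingers": 1}, {"x": 4, "y": 0, "z": 0.5, "spin": 0, "fingers": 1}]}}

```text
clock: 18.77
eef_pos: [0.5716, -0.1271, -0.0204]
tool_rot: [0.131, 0.991, -0.0, 0.003]
ft_force: [9.0, -2.0, -7.2]
grip_width: 0.0184
grasp_force: 58.7
```

```bash
python3 st.py|head -1
```

```text
18.775 legrest x,y 62.8 1.0 push -9.2 lat 0.4 z -7.2 leg x in hook ~60.4 z -0.02036304977865127 0.01844787644681361
```

Emit:
{"op": "jog_arm", "data": {"motion": [{"x": 1, "y": 0, "z": 0.4, "spin": 0, "fingers": 1}, {"x": 2, "y": 0, "z": 0.4, "spin": 0, "fingers": 1}, {"x": 2, "y": 0, "z": 0.4, "spin": 0, "fingers": 1}]}}

```text
clock: 19.2
eef_pos: [0.5712, -0.1269, -0.0204]
tool_rot: [0.131, 0.991, -0.001, 0.004]
ft_force: [9.7, -2.7, -7.4]
grip_width: 0.0185
grasp_force: 58.6
```

Emit:
{"op": "jog_arm", "data": {"motion": [{"x": 0, "y": 0, "z": 0, "spin": 0, "fingers": 1}, {"x": 0, "y": 0, "z": 0, "spin": 0, "fingers": 1}, {"x": 0, "y": 0, "z": 0, "spin": 0, "fingers": 1}, {"x": 0, "y": 0, "z": 0, "spin": 0, "fingers": 1}]}}

```text
clock: 19.7
eef_pos: [0.5712, -0.1269, -0.0204]
tool_rot: [0.131, 0.991, -0.001, 0.004]
ft_force: [9.9, -3.7, -6.0]
grip_width: 0.0183
grasp_force: 58.7
```

```bash
python3 st.py
```

```text
19.7 legrest x,y 63.2 1.0 push -10.5 lat -1.0 z -6.0 leg x in hook ~60.6 z -0.020413442394617794 0.018339127526080995
.......................BBBBBB++#
......................WBBBBBB++#
.......................BBBBBB++#
.......................+BBBBB++#
.......................+BBBBBB++
.................WW...WWBBBBBB++
...............WWWWWWWWWW+BBBB++
.............WWWWWoWWWWWWWBB++..
..........WWWW++++oooWWWW++++...
.........WWWW+++BB+oo+WWW.......
.......WWWW+++++BBWoooWW+.......
.....WWWWW+o++++BBWWooWW+.......
....WWWW+WWoo+++BBWWWWWW+.......
..WWWW++WWW+oo+++B+WWWW+........
.WWWW++BB++++oo+++WWWW+++.......
WWW++WBBBB+##+++++WWW++.........
WW+WBBBBB+#####+++++++..........
++WBBBBB+######++#+++...........
+BBBBB+######B#####.............
BBBBB######BBBB+#...............
BBB+#####+BBBBB+................
+B######BBBBBB+.................
######+BBBBB+...................
```

Emit:
{"op": "jog_arm", "data": {"motion": [{"x": 1, "y": 0, "z": 0.3, "spin": 0, "fingers": 1}, {"x": 1.4, "y": 0, "z": 0.3, "spin": 0, "fingers": 1}, {"x": 1.4, "y": 0, "z": 0.3, "spin": 0, "fingers": 1}, {"x": 1.4, "y": 0, "z": 0.3, "spin": 0, "fingers": 1}, {"x": 1.4, "y": 0, "z": 0.3, "spin": 0, "fingers": 1}, {"x": 1.4, "y": 0, "z": 0.3, "spin": 0, "fingers": 1}]}}

```text
clock: 20.5
eef_pos: [0.5708, -0.1268, -0.0205]
tool_rot: [0.131, 0.991, -0.001, 0.005]
ft_force: [11.7, -3.0, -7.2]
grip_width: 0.0183
grasp_force: 58.6
```

Emit:
{"op": "jog_arm", "data": {"motion": [{"x": -2, "y": 0, "z": -0.2, "spin": 0, "fingers": 1}, {"x": -4, "y": 0, "z": -0.4, "spin": 0, "fingers": 1}, {"x": -6, "y": 0, "z": -0.4, "spin": 0, "fingers": 1}, {"x": -8, "y": 0, "z": -0.4, "spin": 0, "fingers": 1}, {"x": -10, "y": 0, "z": -0.4, "spin": 0, "fingers": 1}, {"x": -12, "y": 0, "z": -0.4, "spin": 0, "fingers": 1}, {"x": -12, "y": 0, "z": -0.4, "spin": 0, "fingers": 1}]}}

```text
clock: 21.38
eef_pos: [0.5759, -0.1283, -0.0219]
tool_rot: [0.131, 0.991, 0.0, -0.001]
ft_force: [-0.4, -0.2, -1.2]
grip_width: 0.0184
grasp_force: 59.4
```

```bash
python3 st.py|head -1
```

```text
21.375 legrest x,y 58.4 1.1 push 0.4 lat -0.3 z -1.2 leg x in hook ~58.4 z -0.02185000814992029 0.018410700587275466
```

The tug held at 12 N. I move in a few mm for margin, settle the hook on the table, release and rise.

Emit:
{"op": "jog_arm", "data": {"motion": [{"x": -2, "y": 0, "z": 0, "spin": 0, "fingers": 1}, {"x": -4, "y": 0, "z": 0.3, "spin": 0, "fingers": 1}, {"x": -4, "y": 0, "z": 0.3, "spin": 0, "fingers": 0.4}, {"x": -4, "y": 0, "z": 0.3, "spin": 0, "fingers": 0}, {"x": -4, "y": 0, "z": 0.3, "spin": 0, "fingers": 0}, {"x": -4, "y": 0, "z": 0, "spin": 0, "fingers": -0.1}]}}

```text
clock: 22.18
eef_pos: [0.5807, -0.1295, -0.0213]
tool_rot: [0.131, 0.991, -0.0, 0.0]
ft_force: [-0.2, -0.5, -0.4]
grip_width: 0.0472
grasp_force: 0.0
```

Emit:
{"op": "jog_arm", "data": {"motion": [{"x": 0, "y": 0, "z": -10, "spin": 0, "fingers": -0.1}, {"x": 0, "y": 0, "z": -30, "spin": 0, "fingers": -0.1}, {"x": 10, "y": 0, "z": -70, "spin": 0, "fingers": -0.1}, {"x": 50, "y": 0, "z": -110, "spin": 0, "fingers": -0.1}, {"x": 90, "y": 0, "z": -130, "spin": 0, "fingers": -0.1}, {"x": 90, "y": 0, "z": -130, "spin": 0, "fingers": -0.1}]}}

```text
clock: 22.92
eef_pos: [0.4929, -0.1059, 0.1115]
tool_rot: [0.13, 0.991, -0.0, 0.002]
ft_force: [0.3, -0.1, 0.3]
grip_width: 0.0468
grasp_force: 0.0
```

Run:
```python
from fit import *
c=camera("top");d=camera("scene"); o=readout.get_obs(); print(o["clock"],o["eef_pos"],o["ft_force"])
for c_,b in((d,(255,175,295,215)),):
    u,v,x,y=b
    for r in c_["pixels"][v:y,u:x].astype(int): print("".join("B" if p[2]>p[1]+25 else "o" if p[0]>p[2]+40 else "." if p[1]>p[0]+25 and p[1]>p[2]+12 else "#" if p.max()<70 else "+" if p.max()<120 else "W" for p in r))
# grip fit in scene only: box tight to avoid plate
gp=w2px(d,[.581,-.130,.015])[0].astype(int); b=(gp[0]-9,gp[1]-14,gp[0]+16,gp[1]+9)
print(fit([(d,b)],GRIP,[581,-130,-.26],False))
```

```text
23.025 [ 0.49449514 -0.10637811  0.1096841 ] [-0.42375464 -0.11294023 -0.81992201]
........................................
........................................
........................................
........................................
........................................
........................................
........................................
........................................
........................................
........................................
........................................
........................BWWWWWW.........
......................BBBBBW+WW.........
....................WBBBBBBBWWW.........
...................BBBBBBBBBWW..........
.................WBBBBBBBBBB+...........
...............WBBBBBBBBBBBB+...........
..............WBBBBBBBBBBBBB+...........
..............BBBBBBBBBBBBBB+...........
..............+BBBBBBBBBBBB++...........
..............+BBBBBBBBBBB++............
..............++BBBBBBBB++..............
........WW...WW+BBBBBBB++...............
....WWW+WWWWWWWW+BBBB++.................
...WWW+++ooWWWWWWBB++...................
.WWWW++++oooWWWW++++....................
WWWWW+++++oooWWW+.......................
WW+++BB++++ooWWW+.......................
WWW+BBB+++B+oWWWB+......................
WWWoWBB#+#++WWW+BB+.....................
WW+ooo#####WWWW+++......................
B+++oo###+WWW+++........................
B+##+o+++WWW++..........................
+#####+++++++...........................
#####++++++.............................
####BB+###..............................
##BBBBB##...............................
#BBBBB+.................................
BBBB++..................................
BBB+....................................
(array([ 581.49366543, -131.29055651]), np.float64(-10.636434814717388), np.float64(6.074201536074041))
```

```bash
python3 -c "
from workcell import bot; print(bot.job_done())"
```

```text
the job is handed in; nothing more can be done
None
```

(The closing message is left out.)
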